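Index a camera-head test arm to the colour chart by its spring pin

TASK

The camera head in the blue swing arm has been checked over the grey card in the middle; set it up for the colour check. Hook a fingertip through the red pull ring, lift the spring pin clear of its hole without forcing it, swing the arm one hole to the side where the colour chart is, let the pin drop fully home there and move clear. Leave the camera head standing untouched in the arm, do not take it over to the black-and-white star chart, and leave everything else on the bench where it is.

Things in the scene. Friction and masses are not known exactly. Their poses are not given: they have to be found in the camera images.
- index_base: Test fixture fixed to the bench: grey fan-shaped plate 13 mm high, 198 mm deep, 180 mm wide in front, with a raised aluminium sector (top 30 mm above the bench) holding three 13 mm holes, 140 mm from the pivot, 0.42 rad apart. Origin: under the middle hole at bench height; x points from there to the pivot, away from the robot; z up. Stops let the arm go 0.1 rad past the outer holes.
- swing_arm (a joint): Angle (rad) of the blue arm about the upright pivot: 0 = middle hole, +0.42, -0.42 = outer holes; + is counterclockwise from above (near end to the robot's right): at angle a the pin is at x = 0.14 - 0.14 cos a, y = -0.14 sin a in the fixture's frame. Bar 28 mm wide, top 43 mm above the bench; 0.06 N m friction, stays where left. Push the ring's legs sideways to swing it once the pin is clear.
- index_pin (a joint): Lift (m) of the upright spring pin at the arm's near end: 0 = home in a hole, clear of the hole at 0.010, stop at 0.016. Nose 10 mm thick, round end: let down within about 3 mm of a hole it finds its way in; elsewhere it rests on the sector at 0.010 and drops in when swung over the hole. The spring pushes it down with 4 N at home, 6.5 N at the top.
- pivot_axis (a point): Point on the upright pivot axis of the swing arm at bench height, at the far end of the fixture, 140 mm from the middle hole.
- pull_ring (a point): Centre of the opening of the red pull ring on top of the pin, 102 mm above the bench when home; rises with the pin. Oval of slippery 6.6 mm bar, opening 55 mm wide, 47 mm high, leaning back 30 deg from upright: its top is 13 mm nearer the pivot than this point. Level x axis to the pivot, y across, z up. Lies 13 mm pivotwards of the pin; pin housing 25 mm thick, 66 mm high, knob to 76 mm.
- lens_point (a point): Point of the arm right below the camera head's lens, 80 mm from the pivot and 17 mm above the bench (chart height); it moves with the arm.
- colour_chart: Colour chart: disc of 31 mm with six coloured wedges (red, yellow, green, cyan, blue, magenta) in a black rim, fixed on the fixture under one of the two outer places of the camera head, 80 mm from the pivot, 0.42 rad to one side of the middle; which side differs. Origin under its centre, 13 mm above the bench; 3 mm thick.
- line_chart: Star chart: disc of 31 mm with thin black and white wedges, in the place on the other side. Origin under its centre.
- head_centre (a point): Centre of the stainless camera head (24 mm thick, 95 mm long) that stands loosely, lens down, in the black-rimmed collar of the swing arm, 80 mm from the pivot; it reaches from 38 to 133 mm above the bench and rides with the arm; it stands 60 mm behind the pin, its collar 37 mm thick and 65 mm high. Not to be touched.
- spare_head: Spare stainless camera head, 24 mm thick, 92 mm tall, standing on the bench left of the fixture; bystander. Origin at its foot.
- blue_skid: Blue plastic centring skid, 57 x 65 x 22 mm, lying flat right of the fixture; bystander. Origin at its underside.
- red_marker: White felt marker with red cap, 130 mm long, 16 mm high, lying near the bench's front edge; bystander. Origin at its underside.
- orange_skid: Orange plastic centring skid, 57 x 65 x 22 mm, lying flat; bystander. Origin at its underside.
- caps_bin: Yellow parts bin with red caps, 101 x 72 x 46 mm; bystander. Origin at its underside.
- meter: Orange and black multimeter lying on its back, 138 x 70 x 48 mm, in front of the cases; bystander. Origin at its underside.
- screwdriver: Screwdriver with orange handle, 211 mm long, lying near the bench's front edge; bystander. Origin at its underside.
- black_tape: Roll of black tape, 62 mm, 20 mm high, lying flat behind the fixture; bystander. Origin at its underside.

How it is judged:
By the outcome, as a careful person would: the job done as asked, in the order asked, and still so for the second after the job is handed in, with the robot touching nothing.
It also fails if it takes over 53 s, if anything falls off the work surface, if the arm or the gripper's body presses on something with over 40 N, if the wrist force passes 120 N, or if a joint passes its speed limit or range.

ROBOT

A 7-joint arm with a two-finger parallel gripper is mounted at the origin on a cart in front of the work surface, level with it; the furniture and walls round the work are solid. World frame = base frame: x ahead of the robot, y to its left, z up, the work surface at z = 0. Lengths are in m, angles in rad, forces in N, time in s.
With the tool pointing down it reaches from about 0.4 to 0.85 m from the base axis. Payload 10.4 kg.
Tool frame: the origin (TCP) lies midway between the tips of the shut fingers; the grasp point (between the pads) lies 19 mm behind it; z points along the fingers, y is the line along which they close (so a half turn about z gives the same grasp; the last joint's range is limited). The gripper opens to 87 mm and grips with 3 to 60 N. Pads are 19 mm wide; open, the fingers measure 117 mm over their backs; the gripper's body (75 mm by 190 mm) begins 51 mm behind the grasp point.
Start: joints at [-1.152, 0.332, -0.065, 1.46, 0.022, 1.35, -0.088], TCP at [0.267, 0.565, 0.223] pointing down, gripper open.
Joint ranges: [-2.6, 2.6], [-0.5, 2.12], [-1.47, 1.34], [0.16, 2.42], [-1.27, 4.41], [0.06, 2.06], [-2.6, 2.6]. Speed limits (rad/s): [2.22, 2.22, 2.79, 2.79, 3.14, 3.14, 3.14].

INTERFACE

Orientations are given as a unit quaternion [x, y, z, w].
In Python, from bench import sensors, eyes, order gives the robot as it stands.
- The arm moves only by the tool arm_command, never from a script. Its argument "steps" is a list of rows, each an object with "rot": the turn, a rotation vector about the world's x, y, z in degrees, a list of three; "slide": the shift along the world's x, y, z in m, a list of three; "grip": the opening, from 0 (shut) to 1 (fully open). A call has exactly 8 rows; each row shifts and turns the commanded pose from where the row before left it; what a row does not reach is not made up. A row lasts 1/8 s, in which the tool goes at most 62.5 mm and 10.7 degrees, less where a joint would pass 70% of its speed; a pose out of reach is approached as far as the arm can. A call with a gripper value outside its range is refused whole. The fingers move at their own pace and stop on an object; "newtons" is the grip in N (left out, the last holds). Time passes only in rows, so rows that do not move let the fingers close, or fill a call up. It gives the time, the measured TCP pose, the force, the opening and the grip force at its end, in the units of the state.
- sensors.read_state(): the state, without advancing time (a new reading comes with each control period).
- eyes.camera(name): name is "side" or "top"; returns a dict with "pixels" (384x512x3 uint8, red, green, blue), "intrinsics" (3x3 intrinsics, pixels), "pose" (4x4, takes a point from camera to world coordinates). Camera axes: x right, y down, z forward; pixel columns grow to the right and rows downward; lengths in m; the calibration is good to about 2 mm. A picture is of the moment at which its call begins. There is no depth.
- order.close_job(): hands the job in; it is judged then, once.
Trained networks look in a picture, given as the dict that the camera call returned (one of the last four; its "shot" number tells which), for a name from the list of things; names that differ only in an ending like _2 or _b are one class to them, and where a whole thing is asked for, a point or a joint stands for the part that bears it (a point fixed in the world has none). Each returns a list of dicts, best first, with "conf" (0 to 1); they miss things now and then, are a little off and sometimes report something else, mostly with a low value. They report only what shows in the picture. A call takes as long as a camera call.
- eyes.look_for(name, picture): "bbox" ([left, top, right, bottom] in pixels, round what is visible of it).
The state is a dict: "time": time; "joint_positions": joint angles; "joint_vel": joint speeds; "joint_torque": joint torques, N m; "ee_pos": TCP position; "eef_rot": TCP orientation; "ft_force": force on the tool from outside, world axes, zero at the start; "torque": the same for the moment, N m; "width": finger opening in m; "grip_force": force on a finger pad.
Only numpy, scipy, OpenCV 4.12 (cv2) and the standard library are available. Lean on these libraries where they do the work, as an engineer would, in place of code of your own. Each camera call takes 0.05 s, during which the arm holds its last target. There are 200 camera calls.

## Working session

There is one attempt and no reset: what is moved stays moved. The work goes in short steps, Python scripts to look and compute and a tool call to move; the robot and the scene stay as the last step left them, time stands still between calls to the robot, and variables do not carry over. Pictures are saved under pics/ and viewed, at most 10 in all, crops included, and the job is handed in when it is done.

Besides the shell and the picture viewer there is one more tool, called after "Request:" as a command line: name --argument value ..., lists and objects as JSON in quotes. arm_command: Moves the arm, as the interface text tells. Its arguments: {"type":"object","properties":{"steps":{"type":"array","items":{"type":"object","properties":{"rot":{"type":"array","items":{"type":"number"}},"slide":{"type":"array","items":{"type":"number"}},"grip":{"type":"number"}}}},"newtons":{"type":"number"}},"required":["steps"]}

```bash
mkdir -p pics; ls
cat > h.py <<'E'
from bench import sensors, eyes, order
import numpy as np, cv2
def save(p,n): cv2.imwrite('pics/'+n+'.png', cv2.cvtColor(p['pixels'],cv2.COLOR_RGB2BGR))
def proj(p,X):
    T=np.linalg.inv(np.array(p['pose'])); c=T[:3,:3]@np.array(X)+T[:3,3]; u=np.array(p['intrinsics'])@c; return u[:2]/u[2]
def ray(p,uv):
    P=np.array(p['pose']); d=P[:3,:3]@np.linalg.inv(np.array(p['intrinsics']))@np.array([uv[0],uv[1],1.]); return P[:3,3],d/np.linalg.norm(d)
def atz(p,uv,z):
    o,d=ray(p,uv); return o+d*(z-o[2])/d[2]
E
python3 - <<'E'
from h import *
print({k:np.round(v,3).tolist() for k,v in sensors.read_state().items()})
for c in ['side','top']:
    p=eyes.camera(c); save(p,c+'0'); print(c,np.round(p['pose'],3).tolist(),np.round(p['intrinsics'],1).tolist())
    for n in ['index_base','swing_arm','pull_ring','colour_chart','line_chart','head_centre','spare_head']:
        print(n,[(np.round(d['bbox']).tolist(),round(d['conf'],2)) for d in eyes.look_for(n,p)[:2]])
E
```

```text
pics
{'time': 0.0, 'joint_positions': [-1.152, 0.333, -0.065, 1.461, 0.022, 1.35, -0.088], 'joint_vel': [0.001, -0.001, 0.0, -0.001, 0.001, -0.002, -0.0], 'joint_torque': [-0.0, -62.328, 0.024, -38.988, -0.061, 0.04, 0.0], 'ee_pos': [0.267, 0.565, 0.222], 'eef_rot': [0.219, 0.976, -0.001, -0.0], 'ft_force': [0.899, -0.477, 0.592], 'torque': [0.046, 0.03, 0.028], 'grip_force': 0.0, 'width': 0.087}
side [[0.933, -0.149, 0.327, 0.087], [-0.359, -0.447, 0.819, -1.084], [0.024, -0.882, -0.471, 0.749], [0.0, 0.0, 0.0, 1.0]] [[347.5, 0.0, 254.6], [0.0, 347.5, 187.3], [0.0, 0.0, 1.0]]
index_base [([271.0, 245.0, 334.0, 310.0], 0.82)]
swing_arm [([270.0, 248.0, 331.0, 285.0], 0.81)]
pull_ring []
colour_chart []
line_chart []
head_centre []
spare_head []
top [[0.025, -0.977, 0.214, 0.229], [-1.0, -0.024, 0.004, 0.018], [0.001, -0.214, -0.977, 1.581], [0.0, 0.0, 0.0, 1.0]] [[425.3, 0.0, 257.9], [0.0, 425.3, 190.1], [0.0, 0.0, 1.0]]
index_base [([342.0, 184.0, 389.0, 236.0], 0.72)]
swing_arm [([361.0, 190.0, 391.0, 229.0], 0.62), ([375.0, 206.0, 381.0, 212.0], 0.54)]
pull_ring [([368.0, 214.0, 381.0, 227.0], 0.55)]
colour_chart [([364.0, 187.0, 392.0, 230.0], 0.42)]
line_chart [([363.0, 203.0, 368.0, 207.0], 0.4), ([156.0, 219.0, 194.0, 228.0], 0.37)]
head_centre []
spare_head [([325.0, 221.0, 333.0, 228.0], 0.59)]
```

Run:
```python
from h import *
a=cv2.imread('pics/top0.png')[165:255,315:425]; cv2.imwrite('pics/top0c.png',cv2.resize(a,None,fx=6.6,fy=6.6,interpolation=cv2.INTER_CUBIC))
a=cv2.imread('pics/side0.png')[210:330,230:380]; cv2.imwrite('pics/side0c.png',cv2.resize(a,None,fx=5,fy=5,interpolation=cv2.INTER_CUBIC))
```

```text
(no output)
```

View pics/top0c.png

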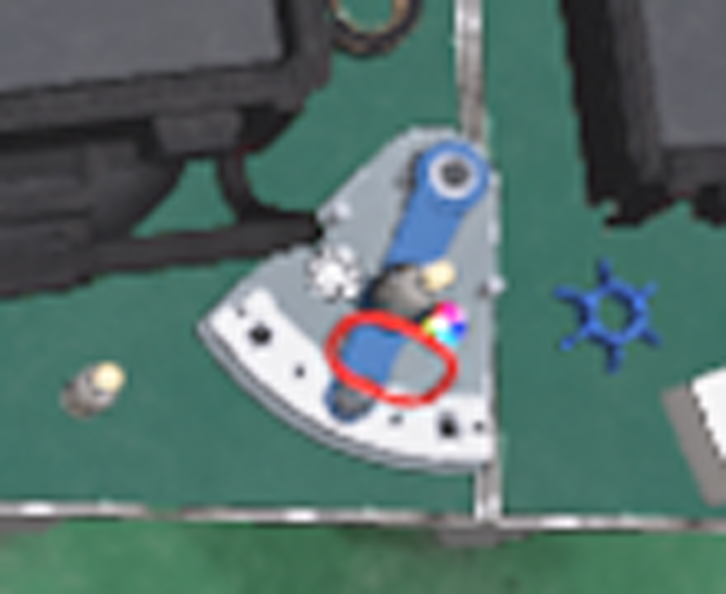

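View pics/side0c.png

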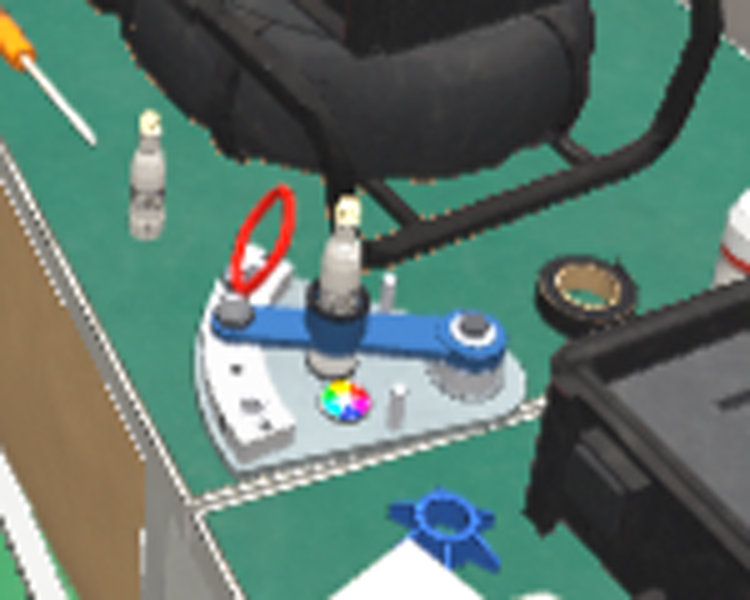

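View pics/side0.png

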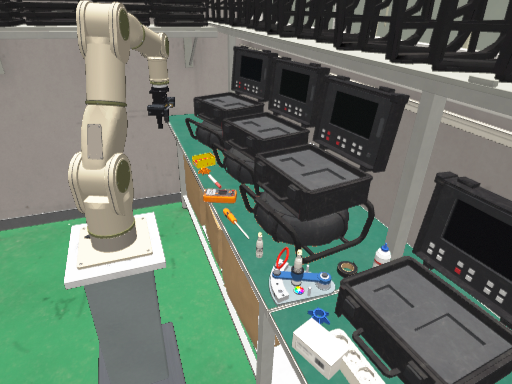

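The side camera and the top crop agree on the layout. The arm stands at the middle. The colour chart is on the robot's right (top crop 446,323; side crop 345,401), the star is on the left (333,272), and the red ring is near (392,358). The swing is therefore +0.42 rad.

```bash
cat > fit.py <<'E'
from h import *
from scipy.optimize import least_squares
def W(q,f):  # fixture->world
    c,s=np.cos(q[2]),np.sin(q[2]); return np.array([q[0]+c*f[0]-s*f[1],q[1]+s*f[0]+c*f[1],f[2]])
E
python3 - <<'E'
from fit import *
t=eyes.camera('top'); s=eyes.camera('side')
T=lambda u,v:np.array([315+u/6.6,165+v/6.6])-.5+.5/6.6; S=lambda u,v:np.array([230+u/5,210+v/5])-.4
def at(r,a,z): return [.14-r*np.cos(a),-r*np.sin(a),z]
obs=[(t,T(446,323),at(.08,.42,.016)),(t,T(333,272),at(.08,-.42,.016)),(t,T(449,427),at(.14,.42,.03)),(t,T(262,335),at(.14,-.42,.03)),
(t,T(392,358),at(.127,0,.102)),(t,T(438,273),at(.08,0,.133)),(t,T(455,172),[.14,0,.05]),
(s,S(345,401),at(.08,.42,.016)),(s,S(264,240),at(.127,0,.102)),(s,S(348,205),at(.08,0,.131)),(s,S(475,325),[.14,0,.05]),(s,S(250,405),at(.14,.42,.03))]
f=lambda q:np.concatenate([proj(p,W(q,X))-uv for p,uv,X in obs])
r=least_squares(f,[.5,-.4,-.4],loss='soft_l1')
print(np.round(r.x,4)); print(np.round(f(r.x).reshape(-1,2),1))
q=r.x
for n,X in dict(piv=[.14,0,0],ring=at(.127,0,.102),head=at(.08,0,.085),ringend=at(.127,.42,.102)).items(): print(n,np.round(W(q,X),3))
for n in ['spare_head','screwdriver','blue_skid']:
    d=eyes.look_for(n,t)
    if d: b=d[0]['bbox']; print(n,d[0]['conf'],np.round(atz(t,[(b[0]+b[2])/2,(b[1]+b[3])/2],.04),3))
E
```

```text
[ 0.4461 -0.3788 -0.447 ]
[[-0.9  0.3]
 [ 0.2  0.2]
 [-0.1  0.1]
 [-0.2  0. ]
 [-0.4  0.5]
 [ 0.5  0. ]
 [ 0.1  0.3]
 [ 0.4 -0.3]
 [-0.1  0. ]
 [ 0.4  0.1]
 [ 0.1  0.1]
 [ 0.6  0.1]]
piv [ 0.572 -0.439  0.   ]
ring [ 0.458 -0.384  0.102]
head [ 0.5   -0.405  0.085]
ringend [ 0.445 -0.436  0.102]
spare_head 0.54 [ 0.446 -0.236  0.04 ]
screwdriver 0.62 [ 0.42  -0.037  0.04 ]
```

Request:
arm_command --steps '[{"slide": [0.019,-0.03,0.02],"rot": [0,0,0],"grip": 0},{"slide": [0.019,-0.045,0.02],"rot": [0,0,0],"grip": 0},{"slide": [0.019,-0.05,0.02],"rot": [0,0,0],"grip": 0},{"slide": [0.019,-0.05,0.02],"rot": [0,0,0],"grip": 0},{"slide": [0.019,-0.05,0],"rot": [0,0,0],"grip": 0},{"slide": [0.019,-0.05,0],"rot": [0,0,0],"grip": 0},{"slide": [0.019,-0.05,0],"rot": [0,0,0],"grip": 0},{"slide": [0.02,-0.05,0],"rot": [0,0,0],"grip": 0}]' --newtons 10

```text
time: 2.05
ee_pos: [0.4206, 0.1883, 0.3029]
eef_rot: [0.219, 0.976, 0.0, 0.0]
ft_force: [1.3, 0.6, 0.1]
width: 0.015
grip_force: 0.0
```

Request:
arm_command --steps '[{"slide": [-0.002,-0.05,0],"rot": [0,0,0],"grip": 0},{"slide": [-0.002,-0.05,0],"rot": [0,0,0],"grip": 0},{"slide": [-0.002,-0.05,0],"rot": [0,0,0],"grip": 0},{"slide": [-0.002,-0.05,0],"rot": [0,0,0],"grip": 0},{"slide": [-0.003,-0.05,0],"rot": [0,0,0],"grip": 0},{"slide": [-0.003,-0.05,0],"rot": [0,0,0],"grip": 0},{"slide": [-0.003,-0.05,0],"rot": [0,0,0],"grip": 0},{"slide": [-0.003,-0.05,0],"rot": [0,0,0],"grip": 0}]'

```text
time: 3.05
ee_pos: [0.3998, -0.2116, 0.3028]
eef_rot: [0.219, 0.976, 0.0, 0.0]
ft_force: [0.9, -0.6, 0.5]
width: 0.0005
grip_force: 0.0
```

Request:
arm_command --steps '[{"slide": [0,-0.02,0],"rot": [-2.8,-5.8,0],"grip": 0},{"slide": [0,-0.02,0],"rot": [-2.8,-5.8,0],"grip": 0},{"slide": [0,-0.02,0],"rot": [-2.8,-5.8,0],"grip": 0},{"slide": [0,-0.02,0],"rot": [-2.8,-5.8,0],"grip": 0},{"slide": [0,-0.02,0],"rot": [-2.8,-5.8,0],"grip": 0},{"slide": [0,-0.02,0],"rot": [-2.8,-5.8,0],"grip": 0},{"slide": [0,-0.02,0],"rot": [-2.8,-5.8,0],"grip": 0},{"slide": [0,0,0],"rot": [0,0,0],"grip": 0}]'

```text
time: 4.05
ee_pos: [0.3978, -0.3501, 0.3012]
eef_rot: [0.205, 0.902, -0.086, 0.369]
ft_force: [-1.0, 0.4, 0.5]
width: 0.0003
grip_force: 0.0
```

```bash
cat > st.py <<'E'
from fit import *
from scipy.spatial.transform import Rotation as R
s=sensors.read_state(); M=R.from_quat(s['eef_rot']).as_matrix()
q=[.4461,-.3788,-.447]; c,n=np.cos(q[2]),np.sin(q[2]); p=np.array(s['ee_pos']); d=p[:2]-q[:2]
print('t',round(s['time'],2),'fix TCP',np.round([c*d[0]+n*d[1],-n*d[0]+c*d[1],p[2]],4),'world',np.round(p,4),'w',round(s['width'],4))
print('z',np.round(M[:,2],3),'head',round(np.degrees(np.arctan2(M[1,2],M[0,2])),1),'down',round(np.degrees(np.arcsin(-M[2,2])),1),'ytool',np.round(M[:,1],3))
print('j',np.round(s['joint_positions'],2),'f',np.round(s['ft_force'],1))
E
python3 st.py
```

```text
t 4.05 fix TCP [-0.056   0.005   0.3012] world [ 0.3978 -0.3501  0.3012] w 0.0003
z [ 0.631 -0.307 -0.713] head -26.0 down 45.5 ytool [ 0.434  0.901 -0.004]
j [ 0.3  -0.5   0.36  2.24  0.01  0.61  1.8 ] f [-1.   0.4  0.5]
```

Request:
arm_command --steps '[{"slide": [0.0025,-0.0065,0],"rot": [0,0,0],"grip": 0},{"slide": [0,0,-0.02],"rot": [0,0,0],"grip": 0},{"slide": [0,0,-0.025],"rot": [0,0,0],"grip": 0},{"slide": [0,0,-0.025],"rot": [0,0,0],"grip": 0},{"slide": [0,0,-0.025],"rot": [0,0,0],"grip": 0},{"slide": [0,0,-0.02],"rot": [0,0,0],"grip": 0},{"slide": [0,0,-0.02],"rot": [0,0,0],"grip": 0},{"slide": [0,0,0],"rot": [0,0,0],"grip": 0}]'

```text
time: 5.05
ee_pos: [0.4051, -0.3549, 0.1677]
eef_rot: [0.201, 0.904, -0.084, 0.368]
ft_force: [-0.1, 0.6, -0.1]
width: 0.0004
grip_force: 0.0
```

```bash
python3 st.py
python3 - <<'E'
from h import *
t=eyes.camera('top'); s=eyes.camera('side'); save(t,'t1'); save(s,'s1')
a=cv2.resize(t['pixels'][175:245,340:410],(400,400),interpolation=2); b=cv2.resize(s['pixels'][220:300,250:330],(400,400),interpolation=2)
cv2.imwrite('pics/c1.png',np.hstack([a,b])[:,:,::-1])
E
```

```text
t 5.05 fix TCP [-0.0473  0.0038  0.1677] world [ 0.4051 -0.3549  0.1677] w 0.0004
z [ 0.631 -0.3   -0.715] head -25.4 down 45.7 ytool [ 0.426  0.905 -0.004]
j [ 0.24 -0.3   0.5   2.41 -0.33  0.27  2.19] f [-0.1  0.6 -0.1]
```

View pics/c1.png

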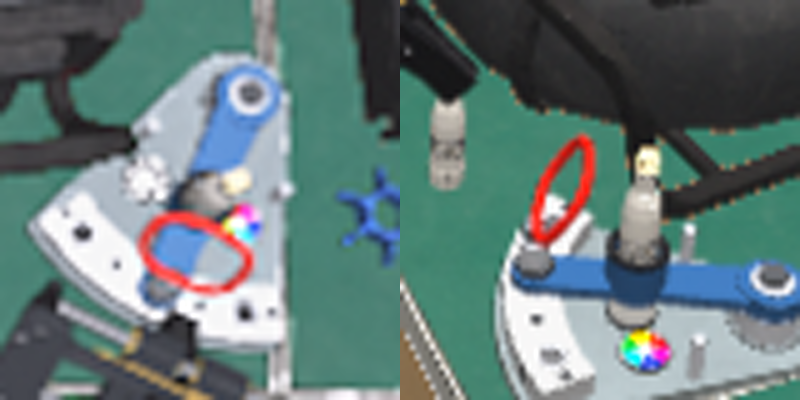

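The top crop shows the shut fingertip just short of the ring (180,325), with the ring centred at about (197,253). The side crop shows it approaching from the upper left. Nothing has been touched, so I'll advance most of the way and check.

Request:
arm_command --steps '[{"slide": [-0.0015,-0.0035,-0.004],"rot": [0,0,0],"grip": 0},{"slide": [0.009,-0.0045,-0.01],"rot": [0,0,0],"grip": 0},{"slide": [0.009,-0.0045,-0.01],"rot": [0,0,0],"grip": 0},{"slide": [0.009,-0.0045,-0.01],"rot": [0,0,0],"grip": 0},{"slide": [0.009,-0.0045,-0.01],"rot": [0,0,0],"grip": 0},{"slide": [0,0,0],"rot": [0,0,0],"grip": 0},{"slide": [0,0,0],"rot": [0,0,0],"grip": 0},{"slide": [0,0,0],"rot": [0,0,0],"grip": 0}]'

```text
time: 6.15
ee_pos: [0.4379, -0.3779, 0.1258]
eef_rot: [0.203, 0.903, -0.085, 0.37]
ft_force: [0.9, 0.0, -0.2]
width: 0.0006
grip_force: 0.0
```

```bash
python3 st.py
```

```text
t 6.15 fix TCP [-0.0078 -0.0028  0.1258] world [ 0.4379 -0.3779  0.1258] w 0.0006
z [ 0.633 -0.304 -0.712] head -25.6 down 45.4 ytool [ 0.429  0.903 -0.004]
j [-0.26 -0.19  1.    2.39 -0.68  0.14  2.57] f [ 0.9  0.  -0.2]
```

Joint 7 is near its limit, and the swing would push it further. I'll back out, make a half turn about the tool axis for the same grip, and steepen the tool a little.

Request:
arm_command --steps '[{"slide": [-0.009,0.0045,0.0105],"rot": [0,0,0],"grip": 0},{"slide": [-0.009,0.0045,0.0105],"rot": [0,0,0],"grip": 0},{"slide": [-0.009,0.0045,0.0105],"rot": [0,0,0],"grip": 0},{"slide": [-0.009,0.0045,0.0105],"rot": [0,0,0],"grip": 0},{"slide": [-0.006,0.003,0.02],"rot": [1.3,2.7,0],"grip": 0},{"slide": [0,0,0.02],"rot": [1.3,2.7,0],"grip": 0},{"slide": [0,0,0.015],"rot": [1.3,2.7,0],"grip": 0},{"slide": [0,0,0],"rot": [0,0,0],"grip": 0}]'

```text
time: 7.15
ee_pos: [0.3964, -0.3584, 0.2237]
eef_rot: [0.209, 0.929, -0.07, 0.298]
ft_force: [-0.0, -0.1, -1.3]
width: 0.0007
grip_force: 0.0
```

```bash
python3 st.py
```

```text
t 7.15 fix TCP [-0.0537 -0.0031  0.2237] world [ 0.3964 -0.3584  0.2237] w 0.0007
z [ 0.525 -0.255 -0.812] head -25.9 down 54.3 ytool [ 0.43   0.903 -0.005]
j [ 0.54 -0.28  0.2   2.22 -0.2   0.61  2.01] f [-0.  -0.1 -1.3]
```

Request:
arm_command --steps '[{"rot": [5.25,-2.55,-8.12],"slide": [0,0,0],"grip": 0},{"rot": [5.25,-2.55,-8.12],"slide": [0,0,0],"grip": 0},{"rot": [5.25,-2.55,-8.12],"slide": [0,0,0],"grip": 0},{"rot": [5.25,-2.55,-8.12],"slide": [0,0,0],"grip": 0},{"rot": [5.25,-2.55,-8.12],"slide": [0,0,0],"grip": 0},{"rot": [5.25,-2.55,-8.12],"slide": [0,0,0],"grip": 0},{"rot": [5.25,-2.55,-8.12],"slide": [0,0,0],"grip": 0},{"rot": [5.25,-2.55,-8.12],"slide": [0,0,0],"grip": 0}]'

```text
time: 8.15
ee_pos: [0.3953, -0.3567, 0.2203]
eef_rot: [0.758, 0.575, 0.14, 0.274]
ft_force: [-0.8, 0.2, -0.3]
width: 0.0004
grip_force: 0.0
```

```bash
python3 st.py
```

```text
t 8.15 fix TCP [-0.0553 -0.002   0.2203] world [ 0.3953 -0.3567  0.2203] w 0.0004
z [ 0.527 -0.254 -0.811] head -25.7 down 54.2 ytool [ 0.795 -0.19   0.576]
j [ 0.81 -0.26 -0.04  2.22 -0.35  0.61  0.73] f [-0.8  0.2 -0.3]
```

Joint 7 is unwinding as wanted.

Request:
arm_command --steps '[{"rot": [5.25,-2.55,-8.12],"slide": [0,0,0],"grip": 0},{"rot": [5.25,-2.55,-8.12],"slide": [0,0,0],"grip": 0},{"rot": [5.25,-2.55,-8.12],"slide": [0,0,0],"grip": 0},{"rot": [5.25,-2.55,-8.12],"slide": [0,0,0],"grip": 0},{"rot": [5.25,-2.55,-8.12],"slide": [0,0,0],"grip": 0},{"rot": [5.25,-2.55,-8.12],"slide": [0,0,0],"grip": 0},{"rot": [5.25,-2.55,-8.12],"slide": [0,0,0],"grip": 0},{"rot": [5.25,-2.55,-8.12],"slide": [0,0,0],"grip": 0}]'

```text
time: 9.15
ee_pos: [0.3953, -0.3567, 0.2203]
eef_rot: [0.95, -0.048, 0.283, 0.122]
ft_force: [-0.4, -0.6, -0.6]
width: 0.0006
grip_force: 0.0
```

Request:
arm_command --steps '[{"rot": [5.25,-2.55,-8.12],"slide": [0,0,0],"grip": 0},{"rot": [5.25,-2.55,-8.12],"slide": [0,0,0],"grip": 0},{"rot": [0,0,0],"slide": [0,0,-0.01],"grip": 0},{"rot": [0,0,0],"slide": [0,0,-0.01],"grip": 0},{"rot": [0,0,0],"slide": [0,0,0],"grip": 0},{"rot": [0,0,0],"slide": [0,0,0],"grip": 0},{"rot": [0,0,0],"slide": [0,0,0],"grip": 0},{"rot": [0,0,0],"slide": [0,0,0],"grip": 0}]'

```text
time: 10.15
ee_pos: [0.3966, -0.3567, 0.2021]
eef_rot: [0.928, -0.209, 0.299, 0.072]
ft_force: [0.1, -0.7, -0.3]
width: 0.0008
grip_force: 0.0
```

```bash
python3 st.py
```

```text
t 10.15 fix TCP [-0.0542 -0.0015  0.2021] world [ 0.3966 -0.3567  0.2021] w 0.0008
z [ 0.526 -0.259 -0.81 ] head -26.2 down 54.1 ytool [-0.431 -0.902  0.009]
j [ 1.13 -0.23 -0.32  2.23 -0.5   0.58 -0.88] f [ 0.1 -0.7 -0.3]
```

Request:
arm_command --steps '[{"slide": [0.0087,-0.0039,-0.0134],"rot": [0,0,0],"grip": 0},{"slide": [0.0087,-0.0039,-0.0134],"rot": [0,0,0],"grip": 0},{"slide": [0.0087,-0.0039,-0.0134],"rot": [0,0,0],"grip": 0},{"slide": [0.0087,-0.0039,-0.0134],"rot": [0,0,0],"grip": 0},{"slide": [0.0087,-0.0039,-0.0134],"rot": [0,0,0],"grip": 0},{"slide": [0,0,0],"rot": [0,0,0],"grip": 0},{"slide": [0,0,0],"rot": [0,0,0],"grip": 0},{"slide": [0,0,0],"rot": [0,0,0],"grip": 0}]'

```text
time: 11.15
ee_pos: [0.4399, -0.3764, 0.1356]
eef_rot: [0.928, -0.209, 0.3, 0.072]
ft_force: [0.2, -0.6, -1.3]
width: 0.0005
grip_force: 0.0
```

```bash
python3 st.py
python3 - <<'E'
from h import *
t=eyes.camera('top'); s=eyes.camera('side')
a=cv2.resize(t['pixels'][175:245,340:410],(400,400),interpolation=2); b=cv2.resize(s['pixels'][220:300,250:330],(400,400),interpolation=2)
cv2.imwrite('pics/c2.png',np.hstack([a,b])[:,:,::-1])
E
```

```text
t 11.15 fix TCP [-0.0066 -0.0005  0.1356] world [ 0.4399 -0.3764  0.1356] w 0.0005
z [ 0.526 -0.26  -0.81 ] head -26.3 down 54.1 ytool [-0.432 -0.902  0.009]
j [ 1.1  -0.02 -0.37  2.22 -0.46  0.37 -0.9 ] f [ 0.2 -0.6 -1.3]
```

View pics/c2.png

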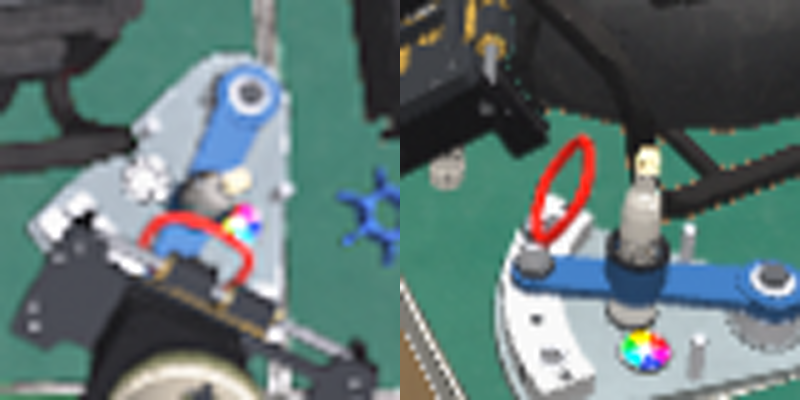

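The top crop shows the finger centred laterally on the ring (ring centre about 197,253). The side crop shows the tip at about (535,150), just short of the ring plane. Going on in.

Request:
arm_command --steps '[{"slide": [0.0087,-0.0042,-0.0134],"rot": [0,0,0],"grip": 0},{"slide": [0.0087,-0.0042,-0.0134],"rot": [0,0,0],"grip": 0},{"slide": [0.0085,-0.004,-0.0134],"rot": [0,0,0],"grip": 0},{"slide": [0,0,0],"rot": [0,0,0],"grip": 0},{"slide": [0,0,0],"rot": [0,0,0],"grip": 0},{"slide": [0,0,0],"rot": [0,0,0],"grip": 0},{"slide": [0,0,0],"rot": [0,0,0],"grip": 0},{"slide": [0,0,0],"rot": [0,0,0],"grip": 0}]'

```text
time: 12.25
ee_pos: [0.4659, -0.3887, 0.0949]
eef_rot: [0.928, -0.209, 0.299, 0.072]
ft_force: [-0.7, -0.6, 0.2]
width: 0.0003
grip_force: 0.0
```

```bash
python3 st.py
python3 - <<'E'
from h import *
t=eyes.camera('top'); s=eyes.camera('side')
a=cv2.resize(t['pixels'][175:245,340:410],(400,400),interpolation=2); b=cv2.resize(s['pixels'][225:285,250:310],(400,400),interpolation=2)
cv2.imwrite('pics/c3.png',np.hstack([a,b])[:,:,::-1])
E
```

```text
t 12.25 fix TCP [ 0.0221 -0.0003  0.0949] world [ 0.4659 -0.3887  0.0949] w 0.0003
z [ 0.526 -0.259 -0.81 ] head -26.3 down 54.1 ytool [-0.431 -0.902  0.009]
j [ 1.07  0.11 -0.38  2.19 -0.41  0.26 -0.94] f [-0.7 -0.6  0.2]
```

View pics/c3.png

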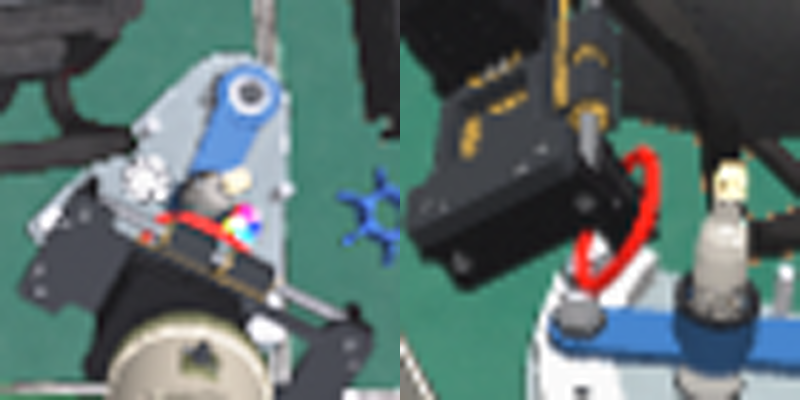

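The side crop shows the fingertip through the ring opening (about 615,205), the ring unmoved and no force. Lifting gently.

Request:
arm_command --steps '[{"slide": [0,0,0.003],"rot": [0,0,0],"grip": 0},{"slide": [0,0,0.003],"rot": [0,0,0],"grip": 0},{"slide": [0,0,0.003],"rot": [0,0,0],"grip": 0},{"slide": [0,0,0.003],"rot": [0,0,0],"grip": 0},{"slide": [0,0,0.002],"rot": [0,0,0],"grip": 0},{"slide": [0,0,0.002],"rot": [0,0,0],"grip": 0},{"slide": [0,0,0],"rot": [0,0,0],"grip": 0},{"slide": [0,0,0],"rot": [0,0,0],"grip": 0}]'

```text
time: 13.35
ee_pos: [0.4649, -0.3878, 0.1093]
eef_rot: [0.929, -0.209, 0.298, 0.071]
ft_force: [-5.0, 3.5, -3.9]
width: 0.0007
grip_force: 3.5
```

Request:
arm_command --steps '[{"slide": [0,0,0.002],"rot": [0,0,0],"grip": 0},{"slide": [0,0,0.002],"rot": [0,0,0],"grip": 0},{"slide": [0,0,0.002],"rot": [0,0,0],"grip": 0},{"slide": [0,0,0.002],"rot": [0,0,0],"grip": 0},{"slide": [0,0,0.002],"rot": [0,0,0],"grip": 0},{"slide": [0,0,0],"rot": [0,0,0],"grip": 0},{"slide": [0,0,0],"rot": [0,0,0],"grip": 0},{"slide": [0,0,0],"rot": [0,0,0],"grip": 0}]'

```text
time: 14.35
ee_pos: [0.4649, -0.3878, 0.1193]
eef_rot: [0.929, -0.209, 0.298, 0.071]
ft_force: [-5.1, 2.2, -5.8]
width: -0.0002
grip_force: 4.0
```

```bash
python3 st.py
python3 - <<'E'
from h import *
r=[]
for i in range(3):
    s=eyes.camera('side'); d=eyes.look_for('pull_ring',s); 
    r.append(sensors.read_state()['ft_force'])
    im=s['pixels'][240:275,272:298].astype(int); m=(im[...,0]>150)&(im[...,1]<90)&(im[...,2]<90); v,u=np.nonzero(m); print(v.min()+240,v.max()+240,d[:1])
print(np.round(np.mean(r,0),1))
o=cv2.imread('pics/side0.png')[240:275,272:298,::-1].astype(int); m=(o[...,0]>150)&(o[...,1]<90)&(o[...,2]<90); v,u=np.nonzero(m); print(v.min()+240,v.max()+240)
save(s,'s4')
E
```

```text
t 14.35 fix TCP [2.090e-02 1.000e-04 1.193e-01] world [ 0.4649 -0.3878  0.1193] w -0.0002
z [ 0.524 -0.257 -0.812] head -26.1 down 54.3 ytool [-0.431 -0.902  0.008]
j [ 1.07  0.06 -0.37  2.17 -0.39  0.33 -0.98] f [-5.1  2.2 -5.8]
244 265 [{'bbox': [275.1, 256.9, 280.6, 270.4], 'conf': 0.51}]
244 265 []
244 265 [{'bbox': [276.1, 245.2, 287.4, 265.0], 'conf': 0.63}]
[-5.1  2.3 -6.2]
247 268
```

Run:
```python
from fit import *
def red(n):
    o=cv2.imread('pics/'+n+'.png').astype(np.float32); r=np.clip(o[...,2]-np.maximum(o[...,0],o[...,1]),0,None); return r
s=eyes.camera('side'); q=[.4461,-.3788,-.447]
print('px/mm', (proj(s,W(q,[.026,0,.125]))-proj(s,W(q,[.026,0,.135])))/10)
A,B=red('side0'),red('s4')
for (r0,r1,c0,c1) in [(246,256,281,290),(260,269,275,284),(246,252,283,290)]:
    t=cv2.resize(A[r0:r1,c0:c1],None,fx=10,fy=10,interpolation=2)
    S=cv2.resize(B[r0-6:r1+3,c0-3:c1+3],None,fx=10,fy=10,interpolation=2)
    m=cv2.matchTemplate(S,t,cv2.TM_CCOEFF_NORMED); _,v,_,l=cv2.minMaxLoc(m); print(round(v,2),'shift',l[0]/10-3,l[1]/10-6)
# arc for TCP
p=np.array(sensors.read_state()['ee_pos']); P=W(q,[.14,0,0]); d=(p-P)[:2]
prev=d
for a in np.arange(1,9)*.42/8:
    e=np.array([np.cos(a)*d[0]-np.sin(a)*d[1],np.sin(a)*d[0]+np.cos(a)*d[1]]); print(np.round((e-prev)*1e3,1),end=' '); prev=e
print(np.round(P[:2]+prev,4))
```

```text
px/mm [-0.02409202  0.28106266]
0.77 shift 0.20000000000000018 -3.4
0.97 shift 0.2999999999999998 -2.9
0.79 shift 0.20000000000000018 -3.4
[-2.6 -5.7] [-2.3 -5.8] [-1.9 -5.9] [-1.6 -6. ] [-1.3 -6.1] [-1.  -6.2] [-0.7 -6.2] [-0.3 -6.2] [ 0.4533 -0.436 ]
```

Request:
arm_command --steps '[{"slide": [0,0,0.0015],"rot": [0,0,0],"grip": 0},{"slide": [-0.00135,-0.0028,0],"rot": [0,0,1.5],"grip": 0},{"slide": [-0.00125,-0.00285,0],"rot": [0,0,1.5],"grip": 0},{"slide": [-0.0012,-0.0029,0],"rot": [0,0,1.5],"grip": 0},{"slide": [-0.0011,-0.0029,0],"rot": [0,0,1.5],"grip": 0},{"slide": [-0.001,-0.00295,0],"rot": [0,0,1.5],"grip": 0},{"slide": [-0.0009,-0.00295,0],"rot": [0,0,1.5],"grip": 0},{"slide": [0,0,0],"rot": [0,0,0],"grip": 0}]'

```text
time: 15.7
ee_pos: [0.4579, -0.4062, 0.121]
eef_rot: [0.942, -0.136, 0.303, 0.048]
ft_force: [-6.0, 1.2, -7.3]
width: 0.0005
grip_force: 4.2
```

```bash
python3 st.py
cat > ang.py <<'E'
from fit import *
from scipy.optimize import minimize_scalar
# arm angle from blue bar seen by the top camera + red ring; blob centroids of blue far bar
s=eyes.camera('side'); t=eyes.camera('top'); save(t,'ta'); save(s,'sa')
E
python3 ang.py
python3 - <<'E'
import cv2,numpy as np
a=cv2.imread('pics/ta.png')[175:245,340:410]; b=cv2.imread('pics/sa.png')[225:305,250:330]
cv2.imwrite('pics/c5.png',np.hstack([cv2.resize(a,(400,400),interpolation=2),cv2.resize(b,(400,400),interpolation=2)]))
E
```

```text
t 15.7 fix TCP [ 0.0224 -0.0196  0.121 ] world [ 0.4579 -0.4062  0.121 ] w 0.0005
z [ 0.558 -0.173 -0.812] head -17.2 down 54.2 ytool [-0.286 -0.958  0.008]
j [ 1.19  0.12 -0.39  2.11 -0.62  0.44 -0.54] f [-6.   1.2 -7.3]
```

View pics/c5.png

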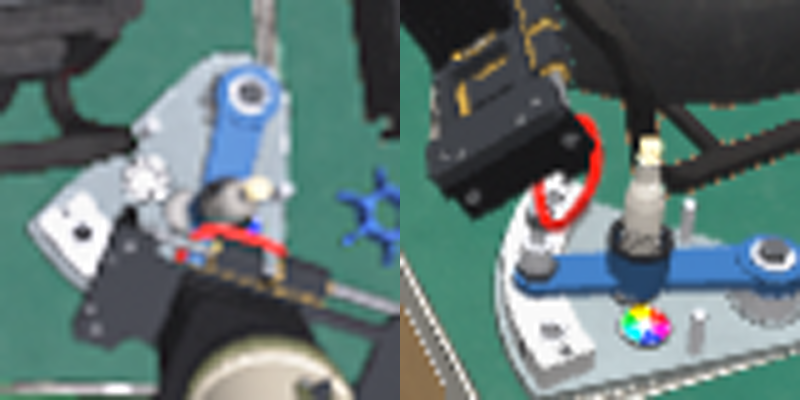

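The arm follows the finger: in the top crop its head is now near (235,190), heading for the colour chart, and in the side crop the ring is lifted. Continuing the swing, slightly lower.

Request:
arm_command --steps '[{"slide": [-0.00085,-0.003,-0.001],"rot": [0,0,1.5],"grip": 0},{"slide": [-0.00075,-0.003,0],"rot": [0,0,1.5],"grip": 0},{"slide": [-0.0007,-0.00305,0],"rot": [0,0,1.5],"grip": 0},{"slide": [-0.0006,-0.00305,0],"rot": [0,0,1.5],"grip": 0},{"slide": [-0.00055,-0.0031,0],"rot": [0,0,1.5],"grip": 0},{"slide": [-0.00045,-0.0031,0],"rot": [0,0,1.5],"grip": 0},{"slide": [-0.0004,-0.0031,0],"rot": [0,0,1.5],"grip": 0},{"slide": [-0.0003,-0.0031,0],"rot": [0,0,1.5],"grip": 0}]'

```text
time: 16.8
ee_pos: [0.4534, -0.4307, 0.1202]
eef_rot: [0.951, -0.036, 0.307, 0.016]
ft_force: [-4.4, 1.6, -6.1]
width: 0.0004
grip_force: 3.9
```

Request:
arm_command --steps '[{"slide": [-0.0002,-0.0031,0],"rot": [0,0,1.5],"grip": 0},{"slide": [-0.0001,-0.0031,0],"rot": [0,0,1.5],"grip": 0},{"slide": [0,0,0],"rot": [0,0,0],"grip": 0},{"slide": [0,0,0],"rot": [0,0,0],"grip": 0},{"slide": [0,0,0],"rot": [0,0,0],"grip": 0},{"slide": [0,0,0],"rot": [0,0,0],"grip": 0},{"slide": [0,0,0],"rot": [0,0,0],"grip": 0},{"slide": [0,0,0],"rot": [0,0,0],"grip": 0}]'

```text
time: 17.8
ee_pos: [0.4529, -0.4376, 0.1203]
eef_rot: [0.952, -0.012, 0.307, 0.009]
ft_force: [-5.8, 0.7, -6.4]
width: 0.0002
grip_force: 4.2
```

```bash
python3 st.py; python3 ang.py
cat > ana.py <<'E'
# arm angle: fit edges of blue bar (pivot..collar) at z=.043 in top view and in side view; cream head cap at z~.131
from fit import *
q=[.4461,-.3788,-.447]
for c,f0,f in (('top','top0','ta'),('side','side0','sa')):
    p=eyes.camera(c)
    def cap(n):
        o=cv2.imread('pics/%s.png'%n).astype(int); b,g,r=o[...,0],o[...,1],o[...,2]
        return o,(b-r>50)&(b>110)&(b-g>25)
    for n in (f0,f):
        o,m=cap(n); v,u=np.nonzero(m); X=[atz(p,(a,b),.043)[:2] for a,b in zip(u,v)]; X=np.array(X)
        cx,sx=np.cos(q[2]),np.sin(q[2]); d=X-q[:2]; F=np.c_[cx*d[:,0]+sx*d[:,1],-sx*d[:,0]+cx*d[:,1]]
        r=np.hypot(.14-F[:,0],F[:,1]); k=(r>.025)&(r<.055); ang=np.arctan2(-F[k,1],.14-F[k,0]); k2=abs(ang)<.8
        print(c,n,k2.sum(),'angle',round(np.median(ang[k2]),3),round(np.mean(ang[k2]),3))
E
python3 ana.py
python3 - <<'E'
import cv2,numpy as np
a=cv2.imread('pics/ta.png')[175:245,340:410]; b=cv2.imread('pics/sa.png')[225:305,250:330]
cv2.imwrite('pics/c6.png',np.hstack([cv2.resize(a,(400,400),interpolation=2),cv2.resize(b,(400,400),interpolation=2)]))
E
```

```text
t 17.8 fix TCP [ 0.0315 -0.0501  0.1203] world [ 0.4529 -0.4376  0.1203] w 0.0002
z [ 0.584 -0.025 -0.811] head -2.4 down 54.2 ytool [-0.029 -1.     0.009]
j [ 1.3   0.25 -0.38  1.96 -0.67  0.65 -0.16] f [-5.8  0.7 -6.4]
top top0 68 angle -0.034 -0.032
top ta 66 angle 0.398 0.38
side side0 90 angle 0.146 0.122
side sa 76 angle 0.449 0.434
```

View pics/c6.png

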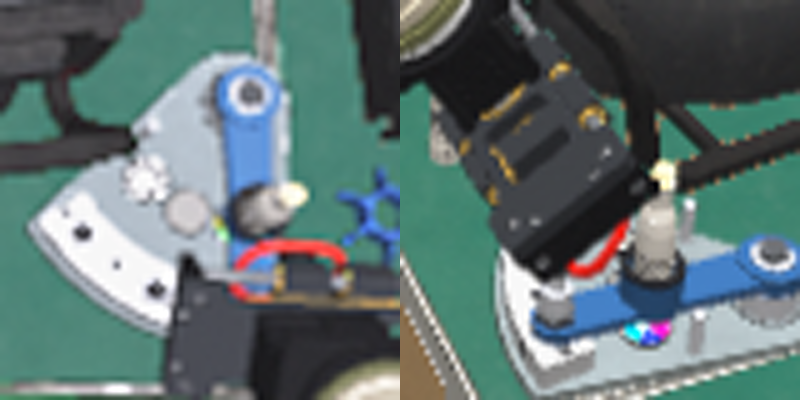

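The top crop shows the arm over the colour chart side, and both the TCP and the bar give about 0.43 rad. I'll nudge it back 1 mm and lower it.

Request:
arm_command --steps '[{"slide": [0,0.001,0],"rot": [0,0,0],"grip": 0},{"slide": [0,0,-0.001],"rot": [0,0,0],"grip": 0},{"slide": [0,0,-0.001],"rot": [0,0,0],"grip": 0},{"slide": [0,0,-0.001],"rot": [0,0,0],"grip": 0},{"slide": [0,0,-0.001],"rot": [0,0,0],"grip": 0},{"slide": [0,0,-0.001],"rot": [0,0,0],"grip": 0},{"slide": [0,0,-0.001],"rot": [0,0,0],"grip": 0},{"slide": [0,0,0],"rot": [0,0,0],"grip": 0}]'

```text
time: 19.0
ee_pos: [0.4529, -0.4365, 0.1144]
eef_rot: [0.952, -0.012, 0.307, 0.009]
ft_force: [-6.2, 1.2, -4.7]
width: 0.0007
grip_force: 4.1
```

```bash
python3 st.py
python3 - <<'E'
from h import *
r=[]
for i in range(4): eyes.camera('side'); r.append(sensors.read_state()['ft_force'])
print(np.round(np.mean(r,0),1))
E
```

```text
t 19.0 fix TCP [ 0.0311 -0.0491  0.1144] world [ 0.4529 -0.4365  0.1144] w 0.0007
z [ 0.584 -0.024 -0.811] head -2.4 down 54.2 ytool [-0.029 -1.     0.009]
j [ 1.31  0.25 -0.39  1.97 -0.68  0.64 -0.15] f [-6.2  1.2 -4.7]
[-6.3 -0.  -5.4]
```

Request:
arm_command --steps '[{"slide": [0,0,-0.001],"rot": [0,0,0],"grip": 0},{"slide": [0,0,-0.001],"rot": [0,0,0],"grip": 0},{"slide": [0,0,-0.001],"rot": [0,0,0],"grip": 0},{"slide": [0,0,-0.001],"rot": [0,0,0],"grip": 0},{"slide": [0,0,0],"rot": [0,0,0],"grip": 0},{"slide": [0,0,0],"rot": [0,0,0],"grip": 0},{"slide": [0,0,0],"rot": [0,0,0],"grip": 0},{"slide": [0,0,0],"rot": [0,0,0],"grip": 0}]'

```text
time: 20.2
ee_pos: [0.453, -0.4366, 0.1105]
eef_rot: [0.952, -0.012, 0.307, 0.009]
ft_force: [-6.8, 0.5, -4.4]
width: 0.0005
grip_force: 4.1
```

Request:
arm_command --steps '[{"slide": [0,0,-0.001],"rot": [0,0,0],"grip": 0},{"slide": [0,0,-0.001],"rot": [0,0,0],"grip": 0},{"slide": [0,0,-0.002],"rot": [0,0,0],"grip": 0},{"slide": [0,0,-0.002],"rot": [0,0,0],"grip": 0},{"slide": [0,0,-0.002],"rot": [0,0,0],"grip": 0},{"slide": [0,0,-0.002],"rot": [0,0,0],"grip": 0},{"slide": [0,0,-0.001],"rot": [0,0,0],"grip": 0},{"slide": [0,0,0],"rot": [0,0,0],"grip": 0}]'

```text
time: 21.2
ee_pos: [0.4543, -0.4355, 0.1001]
eef_rot: [0.951, -0.012, 0.308, 0.008]
ft_force: [0.6, 0.8, -0.4]
width: 0.0011
grip_force: 0.0
```

```bash
python3 st.py
```

```text
t 21.2 fix TCP [ 0.0319 -0.0476  0.1001] world [ 0.4543 -0.4355  0.1001] w 0.0011
z [ 0.585 -0.023 -0.81 ] head -2.2 down 54.1 ytool [-0.027 -1.     0.008]
j [ 1.31  0.28 -0.39  1.98 -0.69  0.61 -0.13] f [ 0.6  0.8 -0.4]
```

Request:
arm_command --steps '[{"slide": [0,0,-0.004],"rot": [0,0,0],"grip": 0},{"slide": [-0.007,0.0003,0.0097],"rot": [0,0,0],"grip": 0},{"slide": [-0.007,0.0003,0.0097],"rot": [0,0,0],"grip": 0},{"slide": [-0.007,0.0003,0.0097],"rot": [0,0,0],"grip": 0},{"slide": [-0.007,0.0003,0.0097],"rot": [0,0,0],"grip": 0},{"slide": [-0.007,0.0003,0.0097],"rot": [0,0,0],"grip": 0},{"slide": [-0.007,0.0003,0.0097],"rot": [0,0,0],"grip": 0},{"slide": [-0.007,0.0003,0.0097],"rot": [0,0,0],"grip": 0}]'

```text
time: 22.2
ee_pos: [0.4047, -0.4335, 0.1647]
eef_rot: [0.951, -0.012, 0.308, 0.008]
ft_force: [0.5, -0.1, 1.2]
width: 0.0002
grip_force: 0.0
```

Request:
arm_command --steps '[{"slide": [-0.007,0.0003,0.0097],"rot": [0,0,0],"grip": 0},{"slide": [-0.007,0.0003,0.012],"rot": [0,0,0],"grip": 0},{"slide": [-0.007,0.0003,0.015],"rot": [0,0,0],"grip": 0},{"slide": [0,0.02,0.02],"rot": [0,0,0],"grip": 0},{"slide": [0,0.03,0.02],"rot": [0,0,0],"grip": 0},{"slide": [0,0.04,0.01],"rot": [0,0,0],"grip": 0},{"slide": [0,0.04,0],"rot": [0,0,0],"grip": 0},{"slide": [0,0,0],"rot": [0,0,0],"grip": 0}]'

```text
time: 23.2
ee_pos: [0.3843, -0.3005, 0.2515]
eef_rot: [0.951, -0.01, 0.308, 0.009]
ft_force: [-0.7, 0.4, 0.5]
width: 0.0007
grip_force: 0.0
```

```bash
python3 st.py; python3 ang.py; python3 ana.py
python3 - <<'E'
from fit import *
t=eyes.camera('top'); s=eyes.camera('side')
q=[.4461,-.3788,-.447]; out=[]
for p,n,r0,c0,h,w in ((t,'ta',175,340,70,70),(s,'sa',225,250,80,80)):
    im=cv2.resize(cv2.imread('pics/%s.png'%n)[r0:r0+h,c0:c0+w],(400,400),interpolation=2); k=400/h
    for lift,col in ((0,(255,255,0)),(.010,(0,255,255))):   # expected ring centreline at +0.42
        th=np.linspace(0,2*np.pi,40); P=[]
        for a in th:
            y,zr=30.8*np.cos(a)/1e3,26.8*np.sin(a)/1e3; xa,ya,za=.013+zr*.5,y,.102+lift+zr*.866
            c,n_=np.cos(.42),np.sin(.42); dx,dy=xa-.14,ya
            u=proj(p,W(q,[.14+c*dx-n_*dy,n_*dx+c*dy,za])); P.append((u-[c0,r0]+.5)*k)
        cv2.polylines(im,[np.int32(P)],False,col,1)
    out.append(im)
cv2.imwrite('pics/c7.png',np.hstack(out))
E
```

```text
t 23.2 fix TCP [-0.0896  0.0439  0.2515] world [ 0.3843 -0.3005  0.2515] w 0.0007
z [ 0.585 -0.023 -0.811] head -2.3 down 54.2 ytool [-0.025 -1.     0.011]
j [ 1.37 -0.28 -0.4   2.15 -0.74  0.97 -0.28] f [-0.7  0.4  0.5]
top top0 68 angle -0.034 -0.032
top ta 68 angle 0.397 0.372
side side0 90 angle 0.146 0.122
side sa 75 angle 0.444 0.43
```

View pics/c7.png

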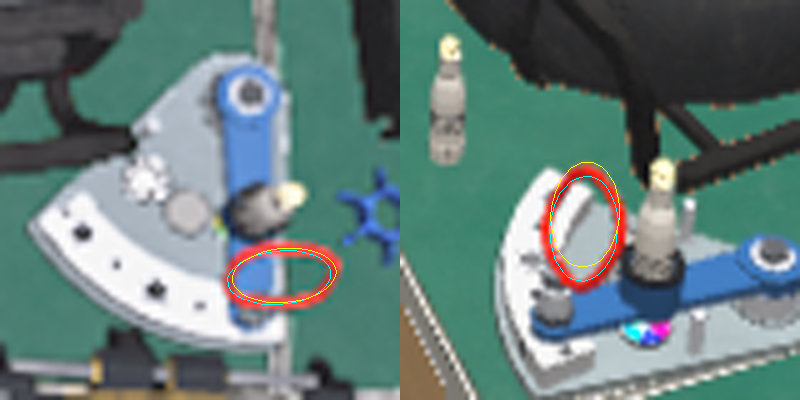

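The ring overlies the home outline at +0.42 in both views (top 283,277; side 583,228), not the lifted one. The pin is home, the head stands in its collar, and the robot is clear.

```bash
python3 -c "
from bench import order
print(order.close_job())"
```

```text
the job is handed in; nothing more can be done
None
```

I swung the arm one hole to the colour-chart side (+0.42 rad) and let the pin drop home there. The camera head still stands untouched in the arm, the gripper is clear, and the job was handed in at about 23 s.

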